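# Set the toggle valves of the bench air manifold, then open its supply

## Robot

A 6-joint arm with a two-finger parallel gripper is mounted at the origin on a cart in front of the work surface, level with it; the furniture and walls round the work are solid. World frame = base frame: x ahead of the robot, y to its left, z up, the work surface at z = 0. Lengths are in m, angles in rad, forces in N, time in s.
With the tool pointing down it reaches from about 0.325 to 0.925 m from the base axis. Payload 3.1 kg.
Tool frame: the origin (TCP) lies at the very end of the fingers, on their centre line; the grasp point (between the pads) lies behind it (r.tcp_to_grasp is the z of the grasp point in the tool frame, in m); z points along the fingers, y is the line along which they close (so a half turn about z gives the same grasp; the last joint's range is limited). The gripper opens to 85 mm and grips with 20 to 120 N. Pads are 22 mm wide; open, the fingers measure 114 mm over their backs; the gripper's body (76 mm by 85 mm) begins 54 mm behind the grasp point. The pads swing forward as they close: fully open they stand 13 mm farther back than shut.
Start: joints at [0.994, 0.217, 1.613, -0, 1.311, -0.112], TCP at [0.28, 0.559, 0.231] pointing down, gripper open.
Joint ranges: [-2.75, 2.75], [-0.78, 2.1], [0.31, 2.55], [-1.13, 4.27], [0.13, 2.63], [-2.58, 2.58]. Speed limits (rad/s): [2.79, 2.79, 3.14, 3.14, 3.14, 3.14].

## Interface

Orientations are given as a rotation vector (axis times angle).
In Python, from rig import sensors, eyes, r, models gives the robot as it stands.
- The arm moves only by the shell command python3 -m pendant 'ROWS'. ROWS is JSON, a list that holds one entry, the list of rows, each a list of 7 numbers: the opening, from 0 (shut) to 1 (fully open), then the shift along the tool's x, y, z each as a share of 5 cm, from -1 to 1, then the turn, a rotation vector about the tool's x, y, z each as a share of 90 degrees, from -1 to 1. A call has 1 to 12 rows; each row shifts and turns the commanded pose from where the row before left it, along the tool's axes as they then stand; what a row does not reach is not made up. A row lasts 1/12 s, in which the tool goes at most 41.7 mm and 7.16 degrees, less where a joint would pass 70% of its speed; a pose out of reach is approached as far as the arm can. A call with a number of a shift or a turn outside -1 to 1 is refused whole. A call with a gripper value outside its range is refused whole. The fingers move at their own pace and stop on an object; the grip force is fixed at half the most. Time passes only in rows, so rows that do not move let the fingers close. It gives the time, the measured TCP pose, the force, the opening and the grip force at its end, in the units of the state.
- sensors.sense(): the state, without advancing time (a new reading comes with each control period).
- eyes.snapshot(name): name is "scene" or "side" or "wrist"; returns a dict with "pixels" (384x512x3 uint8, blue, green, red), "K" (3x3 intrinsics, pixels), "xyz" and "attitude" of the camera in the world. Camera axes: x right, y up, looking along -z (the intrinsics and any distortion apply to the point x, -y, -z); pixel columns grow to the right and rows downward; lengths in m; the calibration is good to about 2 mm. A picture is of the moment at which its call begins. There is no depth.
- r.finish_job(): hands the job in; it is judged then, once.
Trained networks look in a picture, given as the dict that the camera call returned (one of the last four; its "shot" number tells which), for a name from the list of things; names that differ only in an ending like _2 or _b are one class to them, and where a whole thing is asked for, a point or a joint stands for the part that bears it (a point fixed in the world has none). Each returns a list of dicts, best first, with "confidence" (0 to 1); they miss things now and then, are a little off and sometimes report something else, mostly with a low value. They report only what shows in the picture. A call takes as long as a camera call.
- models.spot_in(label, picture): "centre" ([column, row] in pixels, amid what is visible of it).
- models.outline_of(label, picture): "region" (384x512 bool, what is visible of it) and "centre" ([column, row] in pixels, amid what is visible of it).
The state is a dict: "clock": time; "joint_positions": joint angles; "qvel": joint speeds; "effort": joint torques, N m; "tool_pos": TCP position; "tcp_rot": TCP orientation; "force": force on the tool from outside, world axes, zero at the start; "moment": the same for the moment, N m; "gripper_width": opening from 0.0 (shut) to 1.0 (fully open); "grip_force": force on a finger pad.
Only numpy, scipy, OpenCV 4.12 (cv2) and the standard library are available. Lean on these libraries where they do the work, as an engineer would, in place of code of your own. Each camera call takes 0.05 s, during which the arm holds its last target. There are 200 camera calls.

## Task

The bench air manifold has to be set up for the next job while its supply is still shut: flip both orange toggle levers over so that they lean toward the supply pipe, and flip the blue one so that it leans away from the pipe, without moving the black levers between them. Only then slide the yellow sleeve along the pipe toward the red stop ring until it clicks past its detent, fully home. Leave the loose die cup, the tape roll and the tub around the manifold where they stand.

Things in the scene. Friction and masses are not known exactly. Their poses are not given: they have to be found in the camera images.
- manifold: Bench air manifold: dark steel base plate 180 (x) x 120 (y) x 6 mm, fixed to the worktop. Origin: centre of the plate's underside; its x runs along the row of valves and along the pipe, z up. A small round gauge, 26 mm wide and 28 mm high, stands on it at x = -74, y = +14 mm.
- row_mid (a point): Middle of the valve row, on the plate's top (manifold x = 0, y = -30 mm): six valves stand side by side along x, 25 mm apart (x = -62.5 to +62.5 mm), the colours in any order. End blocks, 36 mm above the worktop, stand beside the outermost valves.
- stop_ring (a point): Red stop ring, 20 mm in diameter and 5 mm wide, on the supply pipe at manifold x = +37, y = +42 mm, 36 mm above the worktop. The steel pipe, 12 mm in diameter, runs along the manifold's x between two brackets 24 mm wide and 48 mm high at x = -74 and +74 mm.
- sleeve (a joint): How far the sleeve has slid from the shut end, in m, along the manifold's +x (toward the red stop ring): 0 to 0.015 at the start (shut), 0.036 fully home against the stop. Slides with about 1.5 N; near 0.026 to 0.031 it meets the sprung ball and needs roughly 5 N, then clicks and stays.
- sleeve_mid (a point): Middle of the shut-off sleeve, on the pipe's axis: a yellow cylinder with a black band at each end, 34 mm long, 25 mm in diameter (27.6 mm over the bands), captive on the supply pipe; 36 mm above the worktop. Between the sleeve and the valve bodies are 35 mm of free space; on the other side nothing.
- valve_orange_a: Aluminium toggle valve body with the orange lever, 23.5 (along the row) x 46 x 30 mm, fixed on the plate. Origin: centre of its underside, 6 mm above the worktop; axes parallel to the manifold's. The lever's pivot lies 34 mm above this origin (40 mm above the worktop).
- lever_orange_a (a joint): The orange lever of valve_orange_a: 0 rad = leaning away from the pipe (manifold -y), 0.9 rad = leaning toward it (+y), 0.45 = upright. Over-centre spring: about 2 N at the tip moves it, past upright it snaps over. A bat 9 mm thick reaching 33 mm from its pivot; its tip leans 14 mm to one side, 70 mm above the worktop.
- valve_black_a: Aluminium toggle valve body with the black lever, 23.5 (along the row) x 46 x 30 mm, fixed on the plate. Origin: centre of its underside, 6 mm above the worktop; axes parallel to the manifold's. The lever's pivot lies 34 mm above this origin (40 mm above the worktop).
- lever_black_a (a joint): The black lever of valve_black_a: 0 rad = leaning away from the pipe (manifold -y), 0.9 rad = leaning toward it (+y), 0.45 = upright. Over-centre spring: about 2 N at the tip moves it, past upright it snaps over. A bat 9 mm thick reaching 33 mm from its pivot; its tip leans 14 mm to one side, 70 mm above the worktop.
- tip_black_a (a point): Point near the end of the black lever of valve_black_a, on its centre line 30 mm from the pivot.
- valve_blue: Aluminium toggle valve body with the blue lever, 23.5 (along the row) x 46 x 30 mm, fixed on the plate. Origin: centre of its underside, 6 mm above the worktop; axes parallel to the manifold's. The lever's pivot lies 34 mm above this origin (40 mm above the worktop).
- lever_blue (a joint): The blue lever of valve_blue: 0 rad = leaning away from the pipe (manifold -y), 0.9 rad = leaning toward it (+y), 0.45 = upright. Over-centre spring: about 2 N at the tip moves it, past upright it snaps over. A bat 9 mm thick reaching 33 mm from its pivot; its tip leans 14 mm to one side, 70 mm above the worktop.
- valve_black_b: Aluminium toggle valve body with the black lever, 23.5 (along the row) x 46 x 30 mm, fixed on the plate. Origin: centre of its underside, 6 mm above the worktop; axes parallel to the manifold's. The lever's pivot lies 34 mm above this origin (40 mm above the worktop).
- lever_black_b (a joint): The black lever of valve_black_b: 0 rad = leaning away from the pipe (manifold -y), 0.9 rad = leaning toward it (+y), 0.45 = upright. Over-centre spring: about 2 N at the tip moves it, past upright it snaps over. A bat 9 mm thick reaching 33 mm from its pivot; its tip leans 14 mm to one side, 70 mm above the worktop.
- tip_black_b (a point): Point near the end of the black lever of valve_black_b, on its centre line 30 mm from the pivot.
- valve_orange_b: Aluminium toggle valve body with the orange lever, 23.5 (along the row) x 46 x 30 mm, fixed on the plate. Origin: centre of its underside, 6 mm above the worktop; axes parallel to the manifold's. The lever's pivot lies 34 mm above this origin (40 mm above the worktop).
- lever_orange_b (a joint): The orange lever of valve_orange_b: 0 rad = leaning away from the pipe (manifold -y), 0.9 rad = leaning toward it (+y), 0.45 = upright. Over-centre spring: about 2 N at the tip moves it, past upright it snaps over. A bat 9 mm thick reaching 33 mm from its pivot; its tip leans 14 mm to one side, 70 mm above the worktop.
- valve_black_c: Aluminium toggle valve body with the black lever, 23.5 (along the row) x 46 x 30 mm, fixed on the plate. Origin: centre of its underside, 6 mm above the worktop; axes parallel to the manifold's. The lever's pivot lies 34 mm above this origin (40 mm above the worktop).
- lever_black_c (a joint): The black lever of valve_black_c: 0 rad = leaning away from the pipe (manifold -y), 0.9 rad = leaning toward it (+y), 0.45 = upright. Over-centre spring: about 2 N at the tip moves it, past upright it snaps over. A bat 9 mm thick reaching 33 mm from its pivot; its tip leans 14 mm to one side, 70 mm above the worktop.
- tip_black_c (a point): Point near the end of the black lever of valve_black_c, on its centre line 30 mm from the pivot.
- die_cup: Bystander: chromed die cup, 55 x 57 x 52 mm, loose, standing off the manifold's -x end. Origin: centre of its underside.
- tape_roll: Bystander: orange roll of tape, 56 mm across, 16 mm high, loose, lying off the manifold's -x end. Origin: centre of its underside.
- tub: Bystander: small open round tub, 64 mm across, 47 mm high, loose, standing off the manifold's +x end. Origin: centre of its underside.

How it is judged:
By the outcome, as a careful person would: the job done as asked, in the order asked, and still so for the second after the job is handed in, with the robot touching nothing.
It also fails if it takes over 46 s, if anything falls off the work surface, if the arm or the gripper's body presses on something with over 40 N, if the wrist force passes 120 N, or if a joint passes its speed limit or range.

## Working session

There is one attempt and no reset: what is moved stays moved. The work goes in short steps, Python scripts to look and compute and a shell command to move; the robot and the scene stay as the last step left them, time stands still between calls to the robot, and variables do not carry over. Pictures are saved under pics/ and viewed, at most 11 in all, crops included, and the job is handed in when it is done.

```bash
mkdir -p pics; ls; python3 - <<'E'
from rig import sensors, eyes, r, models
import cv2,numpy as np
print(sensors.sense(), r.tcp_to_grasp)
ims=[]
for n in ["scene","side"]:
    p=eyes.snapshot(n); print(n,p["K"],p["xyz"],p["attitude"],p.keys())
    cv2.imwrite(f"pics/{n}0.png",p["pixels"])
    for l in ["manifold","valve_orange_a","valve_blue","valve_black_a","lever_orange_a","lever_blue","lever_black_a","tip_black_a","sleeve_mid","stop_ring","die_cup","tape_roll","tub"]:
        try: print(l,[(np.round(d["centre"],1).tolist(),round(d["confidence"],2)) for d in models.spot_in(l,p)])
        except Exception as e: print(l,e)
E
```

```text
pics
{'clock': 0.0, 'joint_positions': array([ 9.93806543e-01,  2.17747030e-01,  1.61493624e+00, -6.66853068e-06,
        1.31131237e+00, -1.12195265e-01]), 'qvel': array([ 0.00099805,  0.0003018 ,  0.00069145,  0.00132746, -0.00059038,
        0.00017424]), 'effort': array([-3.24169914e-04, -3.96827924e+01, -3.03859699e+01, -3.75714103e-05,
        9.29578033e-03, -1.82784544e-05]), 'tool_pos': array([0.27967804, 0.55801397, 0.22997161]), 'tcp_rot': array([-0.72335469, -3.05635209,  0.00355521]), 'force': array([ 0.52745183,  0.13124749, -0.35111204]), 'moment': array([-0.02357595, -0.00828308, -0.04723171]), 'grip_force': 0.0, 'gripper_width': 1.004180189621314} -0.0187
scene [[414.77840279   0.         255.83353488]
 [  0.         414.77840279 190.69208964]
 [  0.           0.           1.        ]] [0.64585208 0.58424429 0.72697458] [0.07411137 1.00812955 2.82325508] dict_keys(['pixels', 'K', 'xyz', 'attitude', 'shot'])
manifold [([251.9, 215.5], 0.63), ([278.5, 228.9], 0.62), ([269.4, 194.6], 0.27)]
valve_orange_a [([242.6, 220.0], 0.76), ([297.0, 196.6], 0.62)]
valve_blue [([28
[... 718 characters left out ...]
52429 0.82729056] [ 0.40104781 -0.35297653 -1.40438394] dict_keys(['pixels', 'K', 'xyz', 'attitude', 'shot'])
manifold [([238.5, 221.6], 0.59), ([260.3, 181.9], 0.29)]
valve_orange_a [([262.5, 182.3], 0.58), ([271.1, 235.2], 0.58)]
valve_blue [([269.2, 224.5], 0.86)]
valve_black_a [([257.0, 192.9], 0.61), ([262.8, 201.0], 0.55)]
lever_orange_a [([258.9, 176.8], 0.48), ([277.5, 228.5], 0.38)]
lever_blue [([261.6, 220.5], 0.45)]
lever_black_a [([276.6, 266.3], 0.51)]
tip_black_a [([252.4, 182.4], 0.38)]
sleeve_mid []
stop_ring [([239.7, 220.8], 0.69), ([265.6, 201.1], 0.52)]
die_cup [([275.9, 266.0], 0.78)]
tape_roll [([247.9, 273.4], 0.63), ([255.0, 185.3], 0.58)]
tub [([244.9, 152.5], 0.55)]
```

```bash
python3 - <<'E'
import cv2,numpy as np
a=cv2.imread("pics/scene0.png")[150:270,180:380]; b=cv2.imread("pics/side0.png")[120:300,170:340]
cv2.imwrite("pics/c1.png",cv2.resize(a,None,fx=4,fy=4,interpolation=cv2.INTER_CUBIC))
cv2.imwrite("pics/c2.png",cv2.resize(b,None,fx=3.3,fy=3.3,interpolation=cv2.INTER_CUBIC))
E
```

```text
(no output)
```

View pics/c1.png

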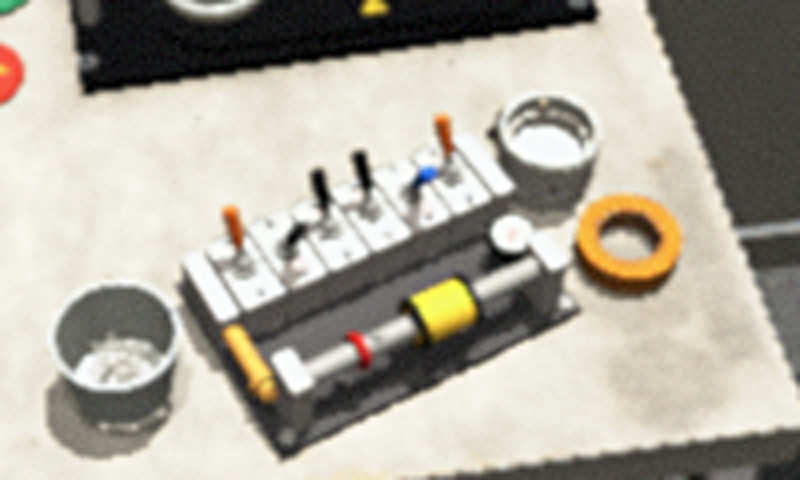

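View pics/c2.png

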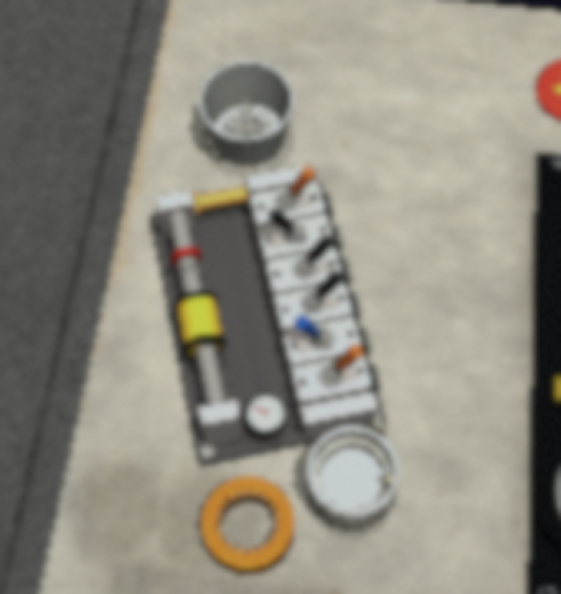

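The crops show, from the gauge (−x) end: orange (away), blue (toward the pipe), black and black (away), black (toward), orange (away). The sleeve is at about c1 (443,310), i.e. full-image (291,227), and the ring at (270,237). The network's lever and ring labels are partly off, so I'll fit the manifold pose to both views.

```bash
cat > h.py <<'E'
import numpy as np
from scipy.spatial.transform import Rotation as R
from scipy.optimize import least_squares
def proj(p,cam):
    q=(np.atleast_2d(p)-cam["xyz"])@R.from_rotvec(cam["attitude"]).as_matrix()
    q=q*[1,-1,-1]; u=q@np.asarray(cam["K"]).T
    return u[:,:2]/u[:,2:]
def M2W(m,pose):  # pose x,y,z,yaw ; m in m
    return R.from_rotvec([0,0,pose[3]]).apply(np.atleast_2d(m))+pose[:3]
E
python3 - <<'E'
from h import *
from rig import eyes,sensors
cs={n:eyes.snapshot(n) for n in ("scene","side")}
pts=[((-74,14,34),(512,235),(266,413)),((37,42,36),(360,350),(186,255)),((74,42,48),(293,370),(174,202)),((-74,42,48),(548,247),(217,411)),
((62.5,-44,69),(231,212),(308,173)),((-62.5,-44,69),(443,119),(356,353)),((12.5,-44,69),(318,173),(328,240)),((-12.5,-44,69),(360,156),(342,284)),
((37.5,-16,69),(301,230),(275,214)),((-37.5,-16,69),(430,173),(299,323)),((90,60,6),(285,455),(155,218)),((-90,60,6),(577,308),(203,460)),(None,(443,310),(200,320))]
A=np.array([p[1] for p in pts])/4.+[180,150]; B=np.array([p[2] for p in pts])/3.3+[170,120]
def res(v,full=False):
    m=np.array([p[0] or (-18.5+v[4]*1000,42,36) for p in pts])/1000.
    w=M2W(m,v); e=np.stack([proj(w,cs["scene"])-A,proj(w,cs["side"])-B])
    return e if full else e.ravel()
best=min((least_squares(res,[.5,.5,0,y,.01],loss="soft_l1") for y in np.arange(-3,3.1,.75)),key=lambda s:s.cost)
print(best.x,best.cost); print(np.round(res(best.x,True),1).tolist())
# independent triangulation (height check)
for i in (0,1,4,5,9,12):
    t=least_squares(lambda p:np.r_[(proj(p,cs["scene"])-A[i])[0],(proj(p,cs["side"])-B[i])[0]],[.5,.5,.05])
    print(pts[i][0],np.round(t.x,4),np.round(R.from_rotvec([0,0,-best.x[3]]).apply(t.x-best.x[:3])*1000,1))
E
```

```text
[ 0.53294898  0.09235929 -0.00395016  0.35544577  0.00790086] 14.81396727027608
[[[0.2, -2.2], [-0.7, 0.1], [-0.4, -0.4], [-0.6, 0.3], [-0.5, -0.7], [-0.8, -0.3], [-0.6, -0.3], [-0.6, -0.6], [-0.4, -0.3], [-0.7, -0.2], [-0.9, -0.1], [1.1, -0.1], [-1.1, 0.4]], [[-0.4, -0.3], [-0.1, 1.6], [-0.0, -0.0], [0.5, 0.7], [-0.0, 0.8], [-0.2, 0.1], [-0.6, 1.1], [-2.0, -1.4], [-0.5, 1.1], [0.3, 0.6], [-2.1, -0.4], [-1.5, 2.2], [-0.1, 2.0]]]
(-74, 14, 34) [0.4595 0.0799 0.0238] [-73.2  13.9  27.8]
(37, 42, 36) [0.5533 0.1455 0.0355] [37.6 42.8 39.5]
(62.5, -44, 69) [0.6071 0.0738 0.0654] [ 63.1 -43.2  69.3]
(-62.5, -44, 69) [0.4889 0.0295 0.0653] [-63.1 -43.6  69.2]
(-37.5, -16, 69) [0.5031 0.0655 0.0665] [-37.3 -14.8  70.5]
None [0.5087 0.1292 0.0372] [-10.   43.   41.1]
```

```bash
python3 -m pendant '[[[0,0,0,0,0,0,-0.0795],[0,0,0,0,0,0,-0.0795],[0,0,0,0,0,0,-0.0795],[0,0,0,0,0,0,-0.0795],[0,0,0,0,0,0,-0.0795],[0,0,0,0,0,0,-0.0795],[0,0,0,0,0,0,-0.0452],[0,-0.1,-0.727,0,0,0,0],[0,-0.1,-0.727,0,0,0,0],[0,-0.1,-0.727,0,0,0,0],[0,-0.1,-0.727,0,0,0,0],[0,-0.1,-0.727,0,0,0,0]]]' && python3 -m pendant '[[[0,-0.1,-0.727,0,0,0,0],[0,-0.1,-0.727,0,0,0,0],[0,-0.1,-0.727,0,0,0,0],[0,-0.1,-0.727,0,0,0,0],[0,-0.1,-0.727,0,0,0,0],[0,-0.1,-0.727,0,0,0,0],[0,-0.1,-0.727,0,0,0,0],[0,-0.1,-0.727,0,0,0,0],[0,-0.1,-0.727,0,0,0,0],[0,-0.1,-0.727,0,0,0,0],[0,0,0,0,0,0,0],[0,0,0,0,0,0,0]]]'
cat >> h.py <<'E'
P=np.array([0.53295,0.09236,0,0.35545])   # manifold pose
def where(s):
    d=R.from_rotvec([0,0,-P[3]]).apply(s["tool_pos"]-P[:3])*1000
    m=R.from_rotvec(s["tcp_rot"]).as_matrix()
    print("clock",round(s["clock"],2),"manifold mm",np.round(d,1),"tool y vs manifold y deg",round(np.degrees(np.arctan2(m[1,1],m[0,1])-np.pi/2-P[3]),2),"z",np.round(m[:,2],3),"F",np.round(s["force"],1),"grip",round(s["gripper_width"],3))
E
python3 - <<'E'
from h import *
from rig import eyes,sensors,models
import cv2
s=sensors.sense(); where(s)
p=eyes.snapshot("wrist"); print(p["K"],p["xyz"],p["attitude"])
np.savez("w1.npz",K=p["K"],xyz=p["xyz"],attitude=p["attitude"])
cv2.imwrite("pics/w1.png",cv2.resize(p["pixels"],None,fx=1.5,fy=1.5))
for n,m in dict(ring=(37,42,36),sleeve=(-10.6,42,36),orA=(-62.5,-44,69),orB=(62.5,-44,69),blue=(-37.5,-16,69)).items(): print(n,proj(M2W(np.array(m)/1000,P),p)*1.5)
for l in ["lever_orange_a","lever_blue","sleeve_mid","stop_ring"]: print(l,[(np.round(np.array(d["centre"])*1.5,1).tolist(),round(d["confidence"],2)) for d in models.spot_in(l,p)])
E
```

```text
clock: 2.5
tool_pos: [0.3673, 0.3956, 0.2314]
tcp_rot: [-0.556, 3.091, 0.0]
force: [0.8, 0.1, 0.7]
gripper_width: 0.003
grip_force: 0.0
clock: 3.5
tool_pos: [0.5409, 0.0719, 0.2314]
tcp_rot: [-0.549, 3.093, 0.0]
force: [0.1, 0.1, -0.3]
gripper_width: -0.0
grip_force: 0.0
clock 3.5 manifold mm [  0.4 -22.  231.4] tool y vs manifold y deg -0.22 z [ 0.  0. -1.] F [ 0.1  0.1 -0.3] grip -0.0
[[273.78554171   0.         259.89172509]
 [  0.         273.78554171 190.07523139]
 [  0.           0.           1.        ]] [0.46147495 0.04235319 0.37314084] [-0.22367979 -0.31954593  1.90340933]
ring [[463.80778272 290.1179058 ]]
sleeve [[467.01833053 236.43101838]]
orA [[359.50878327 175.43766873]]
orB [[363.60287239 333.40338725]]
blue [[398.39326072 210.34590075]]
lever_orange_a [([375.3, 173.9], 0.53)]
lever_blue []
sleeve_mid [([469.0, 238.5], 0.65)]
stop_ring [([438.6, 228.4], 0.67), ([379.0, 177.0], 0.55)]
```

View pics/w1.png

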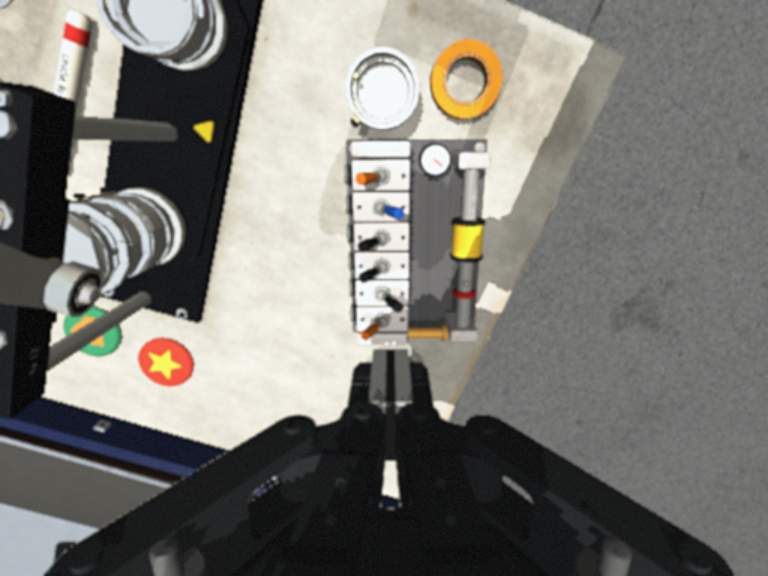

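The wrist view agrees with the fit to about 2 px: orange tips at (360,177) and (366,333), blue at (402,213), ring at (464,294), sleeve at (467,239). A machine stands on the −y side with parts reaching to about (180,130), so I'll check the clearance there.

```bash
python3 - <<'E'
import cv2,numpy as np
a=cv2.imread("pics/scene0.png"); b=cv2.imread("pics/side0.png")
cv2.imwrite("pics/full.png",cv2.resize(np.hstack([a,b]),(800,300),interpolation=cv2.INTER_AREA))
E
```

```text
(no output)
```

View pics/full.png

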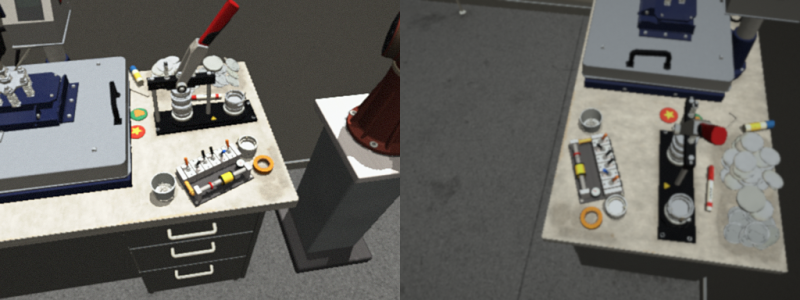

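```bash
python3 -m pendant '[[[0,0.31,-0.25,0.65,0,0,0],[0,0.31,-0.25,0.65,0,0,0],[0,0.31,-0.25,0.65,0,0,0],[0,0.31,-0.25,0.65,0,0,0],[0,0,0,0.42,0,0,0],[0,0,0,0.42,0,0,0],[0,0,0,0,0,0,0],[0,0,0,0,0,0,0]]]'; python3 - <<'E'
from h import *
from rig import eyes,sensors
import cv2
where(sensors.sense())
p=eyes.snapshot("wrist"); cv2.imwrite("pics/w2.png",p["pixels"][20:320,100:420].repeat(2,0).repeat(2,1))
E
```

```text
clock: 4.42
tool_pos: [0.4981, 0.0062, 0.0585]
tcp_rot: [0.557, -3.089, -0.002]
force: [1.0, 0.3, 0.2]
gripper_width: -0.005
grip_force: 0.0
clock 4.42 manifold mm [-62.6 -68.6  58.5] tool y vs manifold y deg 0.09 z [-0.003  0.    -1.   ] F [1.  0.3 0.2] grip -0.005
```

View pics/w2.png

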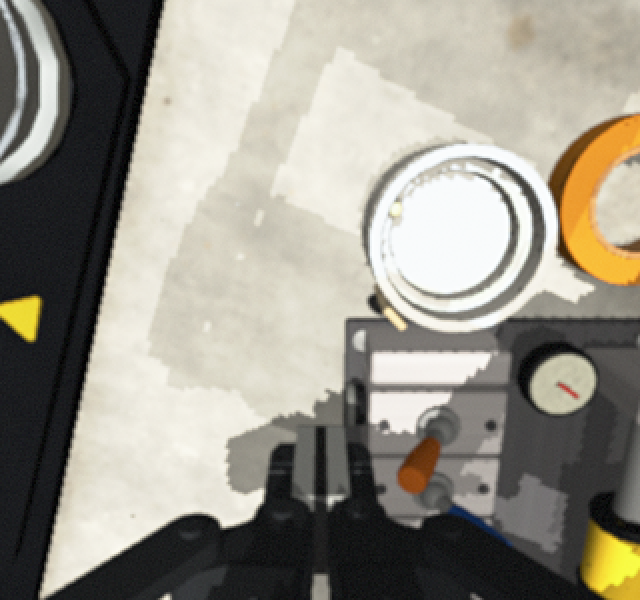

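```bash
python3 - <<'E'
from h import *
from rig import eyes,sensors
p=eyes.snapshot("wrist"); s=sensors.sense(); where(s)
q=lambda m:(proj(M2W(np.array(m)/1000,P),p)-[100,20])*2
print("tcp",(proj(s["tool_pos"],p)-[100,20])*2,"tip",q((-62.5,-44.3,69.7)),"pivot",q((-62.5,-30,40)),"gauge",q((-74,14,28)),"dx10",q((-52.5,-30,40)),"dy10",q((-62.5,-20,40)))
E
```

```text
clock 4.52 manifold mm [-60.2 -70.   60.8] tool y vs manifold y deg 0.08 z [ 0.003 -0.    -1.   ] F [-0.1 -0.6  0.6] grip -0.001
tcp [[319.14592829 458.74344216]] tip [[411.73613496 468.90239156]] pivot [[440.97295577 419.40846031]] gauge [[564.59412256 373.40525962]] dx10 [[438.73027542 446.2144801 ]] dy10 [[471.38041533 419.49468125]]
```

```bash
python3 -m pendant '[[[0,-0.03,0,0,0,0,0],[0,0,0.15,0,0,0,0],[0,0,0.15,0,0,0,0],[0,0,0.15,0,0,0,0],[0,0,0.15,0,0,0,0],[0,0,0,0,0,0,0]]]';python3 -m pendant '[[[0,0,0.04,0,0,0,0],[0,0,0,0,0,0,0],[0,0,-0.2,0,0,0,0],[0,0,-0.2,0,0,0,0],[0,0,-0.2,0,0,0,0],[0,0,0,-0.5,0,0,0],[0,0,0,-0.5,0,0,0],[0,0,0,0,0,0,0]]]'; python3 - <<'E'
from h import *
from rig import eyes,sensors
import cv2
where(sensors.sense())
p=eyes.snapshot("scene"); cv2.imwrite("pics/s2.png",cv2.resize(p["pixels"][150:270,180:380],None,fx=4,fy=4,interpolation=cv2.INTER_CUBIC))
E
```

```text
clock: 5.02
tool_pos: [0.4906, 0.0352, 0.0603]
tcp_rot: [-0.557, 3.09, 0.001]
force: [-0.2, 0.3, 0.3]
gripper_width: 0.0
grip_force: 0.0
clock: 5.68
tool_pos: [0.5047, 0.0057, 0.114]
tcp_rot: [-0.551, 3.084, -0.005]
force: [1.9, 0.3, 1.2]
gripper_width: 0.002
grip_force: 0.0
clock 5.68 manifold mm [-56.7 -71.5 114. ] tool y vs manifold y deg -0.09 z [ 0.009 -0.001 -1.   ] F [1.9 0.3 1.2] grip 0.002
```

View pics/s2.png

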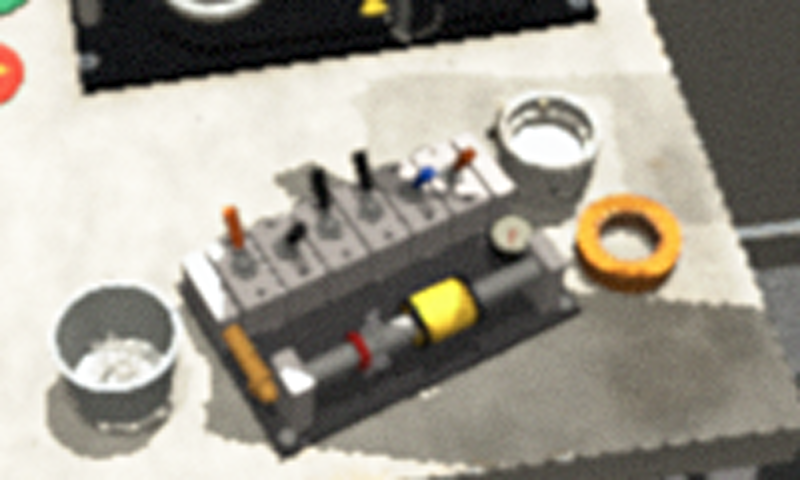

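Orange A at c1 (465,157) now leans toward the pipe and the other levers are unchanged. Next is orange B.

```bash
python3 -m pendant '[[[0,-0.625,-0.04,0,0,0,0],[0,-0.625,0,0,0,0,0],[0,-0.625,0,0,0,0,0],[0,-0.625,0,0,0,0,0],[0,0,0,0.5,0,0,0],[0,0,0,0.5,0,0,0],[0,0,0,0,0,0,0],[0,0,0,0,0,0,0]]]'; python3 - <<'E'
from h import *
from rig import eyes,sensors
a=[]
for i in range(6):
    p=eyes.snapshot("wrist"); s=sensors.sense(); where(s)
E
```

```text
clock: 6.4
tool_pos: [0.6152, 0.0487, 0.0559]
tcp_rot: [0.553, -3.085, -0.002]
force: [0.2, -1.0, -1.1]
gripper_width: 0.002
grip_force: 0.0
clock 6.45 manifold mm [ 63.5 -70.2  58. ] tool y vs manifold y deg -0.03 z [-0.003  0.    -1.   ] F [0.2 0.1 0.3] grip -0.001
clock 6.5 manifold mm [ 64.7 -70.6  59.5] tool y vs manifold y deg -0.03 z [-0. -0. -1.] F [-0.4  0.  -0.1] grip -0.001
clock 6.55 manifold mm [ 65.4 -70.8  60.5] tool y vs manifold y deg -0.03 z [ 0.002 -0.    -1.   ] F [ 1.2 -0.2  0.8] grip 0.002
clock 6.6 manifold mm [ 65.8 -70.9  61. ] tool y vs manifold y deg -0.02 z [ 0.003 -0.    -1.   ] F [ 0.9 -0.9  0.1] grip -0.001
clock 6.65 manifold mm [ 65.9 -70.8  61.2] tool y vs manifold y deg -0.02 z [ 0.003 -0.    -1.   ] F [-0.3 -0.3  0.5] grip -0.003
clock 6.7 manifold mm [ 65.8 -70.7  61.1] tool y vs manifold y deg -0.01 z [ 0.003 -0.    -1.   ] F [0.1 0.5 0. ] grip -0.002
```

```bash
python3 -m pendant '[[[0,0,0.15,0.04,0,0,0],[0,0,0.15,0,0,0,0],[0,0,0.15,0,0,0,0],[0,0,0.15,0,0,0,0],[0,0,0.04,0,0,0,0],[0,0,0,0,0,0,0],[0,0,0,0,0,0,0]]]';python3 -m pendant '[[[0,0,-0.2,0,0,0,0],[0,0,-0.2,0,0,0,0],[0,0,-0.2,0,0,0,0],[0,0,0,-0.5,0,0,0],[0,0,0,-0.5,0,0,0],[0,0,0,0,0,0,0]]]'
```

```text
clock: 7.28
tool_pos: [0.606, 0.0799, 0.0567]
tcp_rot: [0.557, -3.091, -0.001]
force: [-0.7, -1.0, 0.4]
gripper_width: 0.002
grip_force: 0.0
clock: 7.78
tool_pos: [0.622, 0.0494, 0.1128]
tcp_rot: [-0.551, 3.083, -0.003]
force: [0.9, -0.4, 1.6]
gripper_width: -0.001
grip_force: 0.0
```

```bash
python3 -m pendant '[[[0,0.504,0.42,0,0,0,0],[0,0.504,0.42,0,0,0,0],[0,0.504,0.42,0,0,0,0],[0,0.504,0.42,0,0,0,0],[0,0,0,0.5,0,0,0],[0,0,0,0.5,0,0,0],[0,0,0,0,0,0,0],[0,0,0,0,0,0,0],[0,0,0,0,0,0,0],[0,0,0,0,0,0,0]]]'; python3 - <<'E'
from h import *
from rig import eyes,sensors
import cv2
p=eyes.snapshot("wrist"); s=sensors.sense(); where(s)
cv2.imwrite("pics/w3.png",p["pixels"][20:320,100:420].repeat(2,0).repeat(2,1))
q=lambda m:(proj(M2W(np.array(m)/1000,P),p)-[100,20])*2
print("tcp",(proj(s["tool_pos"],p)-[100,20])*2,"tip",q((-37.5,-15.7,69.7)),"pivot",q((-37.5,-30,40)),"gauge",q((-74,14,28)),"bracket -x top corner (-62,30,48)",q((-62,30,48)),"(-86,30,48)",q((-86,30,48)))
E
```

```text
clock: 8.62
tool_pos: [0.4956, 0.0944, 0.0588]
tcp_rot: [-0.554, 3.089, -0.001]
force: [0.8, -0.8, 0.3]
gripper_width: 0.0
grip_force: 0.0
clock 8.67 manifold mm [-34.3  15.   58.9] tool y vs manifold y deg -0.03 z [ 0.003  0.    -1.   ] F [-0.6 -0.2  0.3] grip 0.004
tcp [[321.29635137 454.84170483]] tip [[209.57282677 465.1875766 ]] pivot [[183.17440658 415.45400735]] gauge [[318.314926   297.51879932]] bracket -x top corner (-62,30,48) [[371.88920084 353.95328647]] (-86,30,48) [[374.59210927 274.50852495]]
```

View pics/w3.png

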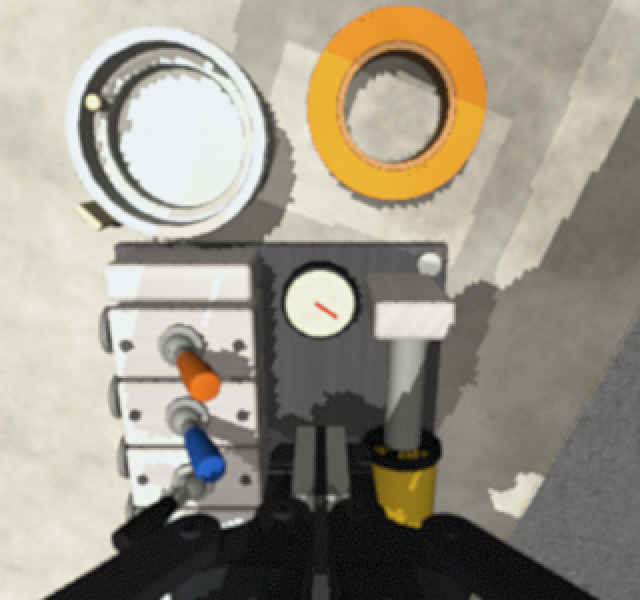

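```bash
python3 -m pendant '[[[0,0,-0.16,0,0,0,0],[0,0,-0.16,0,0,0,0],[0,0,-0.16,0,0,0,0],[0,0,-0.16,0,0,0,0],[0,0,-0.16,0,0,0,0],[0,0,0,0,0,0,0],[0,0,0,0,0,0,0]]]';python3 -m pendant '[[[0,0,0.2,0,0,0,0],[0,0,0.2,0,0,0,0],[0,0,0.2,0,0,0,0],[0,0,0.2,0,0,0,0],[0,0,0,-0.5,0,0,0],[0,0,0,-0.5,0,0,0],[0,0,0,0,0,0,0],[0,0,0,0,0,0,0]]]'; python3 - <<'E'
from h import *
from rig import eyes,sensors
import cv2
where(sensors.sense())
p=eyes.snapshot("scene"); q=eyes.snapshot("wrist")["pixels"]
a=cv2.resize(p["pixels"][150:270,180:380],(600,360),interpolation=cv2.INTER_CUBIC)
cv2.imwrite("pics/s3.png",np.hstack([a,cv2.resize(q[20:380,100:400],None,fx=1,fy=1)[:360,:200]])); 
E
```

```text
clock: 9.25
tool_pos: [0.5084, 0.0567, 0.0577]
tcp_rot: [-0.554, 3.091, -0.0]
force: [1.0, 2.6, 1.8]
gripper_width: 0.004
grip_force: 0.9
clock: 9.92
tool_pos: [0.4947, 0.0958, 0.1088]
tcp_rot: [-0.557, 3.088, -0.001]
force: [-0.2, -0.1, -0.6]
gripper_width: -0.003
grip_force: 0.0
clock 9.92 manifold mm [-34.6  16.5 108.8] tool y vs manifold y deg 0.08 z [ 0.004  0.    -1.   ] F [-0.2 -0.1 -0.6] grip -0.003
```

View pics/s3.png

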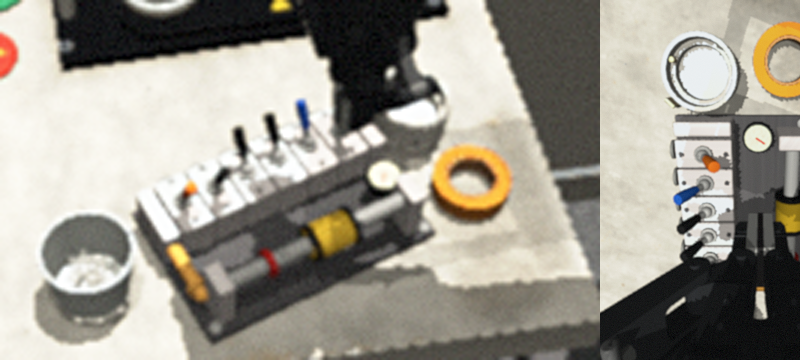

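Both oranges now lean toward the pipe (A at wrist inset (710,160), B at (190,187)), blue leans away at (303,110), and the blacks are unchanged. Next I'll straddle the pipe behind the sleeve.

```bash
python3 -m pendant '[[[0.22,0.107,0.26,0.29,0,0,0],[0.22,0.107,0.26,0.29,0,0,0],[0.22,0,0,0,0,0,0],[0.22,0,0,0,0,0,0],[0.22,0,0,0,0,0,0],[0.22,0,0,0,0,0,0],[0.22,0,0,0,0,0,0],[0.22,0,0,0,0,0,0]]]'; python3 - <<'E'
from h import *
from rig import eyes,sensors
import cv2
p=eyes.snapshot("wrist"); s=sensors.sense(); where(s)
cv2.imwrite("pics/w4.png",p["pixels"][100:330,180:380].repeat(2,0).repeat(2,1))
q=lambda m:np.round((proj(M2W(np.array(m)/1000,P),p)-[180,100])*2,1)
print("tcp",(proj(s["tool_pos"],p)-[180,100])*2)
for m in [(-65,42,42),(-50,42,42),(-27.6,42,49.8),(-27.6,42,36),(-27.6,28.2,36),(-27.6,55.8,36),(-74,14,28),(-45,42,z:=62)]: print(m,q(m))
E
```

```text
clock: 10.68
tool_pos: [0.4756, 0.1151, 0.0791]
tcp_rot: [-0.554, 3.091, -0.0]
force: [-0.1, -0.7, 0.7]
gripper_width: 0.216
grip_force: 0.0
clock 10.73 manifold mm [-46.   41.4  79. ] tool y vs manifold y deg -0.03 z [ 0.001  0.    -1.   ] F [0.4 0.1 0.1] grip 0.217
tcp [[161.2796096  293.94022616]]
(-65, 42, 42) [[163.  190.2]]
(-50, 42, 42) [[162.9 229.7]]
(-27.6, 42, 49.8) [[162.9 296.2]]
(-27.6, 42, 36) [[162.7 277. ]]
(-27.6, 28.2, 36) [[126.4 276.9]]
(-27.6, 55.8, 36) [[199. 277.]]
(-74, 14, 28) [[ 86.5 153.9]]
(-45, 42, 62) [[163.1 269.2]]
```

View pics/w4.png

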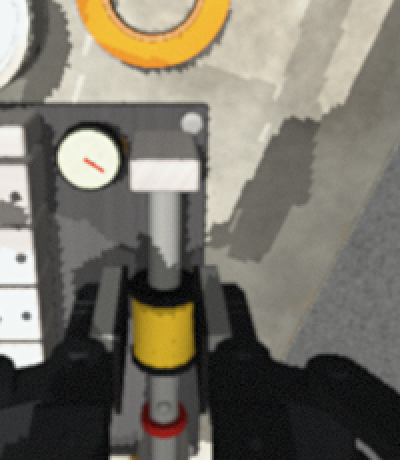

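```bash
python3 -m pendant '[[[0.2,0,0.016,0.32,0,0,0],[0.2,0,0,0.32,0,0,0],[0.2,0,0,0.32,0,0,0],[0.2,0,0,0,0,0,0],[0.2,0,0,0,0,0,0],[0.2,0,0,0,0,0,0],[0.2,0,0,0,0,0,0]]]'; python3 -m pendant '[[[0.2,-0.1,0,0,0,0,0],[0.2,-0.1,0,0,0,0,0],[0.2,-0.1,0,0,0,0,0],[0.2,0,0,0,0,0,0],[0.2,0,0,0,0,0,0],[0.2,0,0,0,0,0,0]]]'; python3 - <<'E'
from h import *
from rig import sensors
where(sensors.sense())
E
```

```text
clock: 11.32
tool_pos: [0.4755, 0.1162, 0.0315]
tcp_rot: [-0.555, 3.09, -0.0]
force: [0.4, 0.7, 1.0]
gripper_width: 0.198
grip_force: 0.0
clock: 11.82
tool_pos: [0.4886, 0.1215, 0.0303]
tcp_rot: [-0.556, 3.092, -0.0]
force: [-0.3, 0.1, -0.1]
gripper_width: 0.203
grip_force: 0.0
clock 11.82 manifold mm [-31.4  42.7  30.3] tool y vs manifold y deg 0.01 z [ 0.  0. -1.] F [-0.3  0.1 -0.1] grip 0.203
```

```bash
python3 -m pendant '[[[0.2,-0.08,0,0,0,0,0],[0.2,-0.08,0,0,0,0,0],[0.2,-0.08,0,0,0,0,0]]]'; python3 -m pendant '[[[0.2,-0.06,0,0,0,0,0],[0.2,-0.06,0,0,0,0,0]]]';python3 -m pendant '[[[0.2,0,0,0,0,0,0],[0.2,0,0,0,0,0,0]]]'; python3 - <<'E'
from h import *
from rig import eyes,sensors
import cv2
where(sensors.sense())
p=eyes.snapshot("scene")
cv2.imwrite("pics/s5.png",cv2.resize(p["pixels"][180:270,200:340],None,fx=5,fy=5,interpolation=cv2.INTER_CUBIC))
E
```

```text
clock: 12.07
tool_pos: [0.4992, 0.1256, 0.03]
tcp_rot: [0.555, -3.091, -0.0]
force: [-1.0, 0.3, 0.3]
gripper_width: 0.202
grip_force: 0.9
clock: 12.23
tool_pos: [0.5031, 0.1271, 0.0297]
tcp_rot: [0.555, -3.086, 0.001]
force: [-4.6, -2.4, 4.8]
gripper_width: 0.2
grip_force: 2.9
clock: 12.4
tool_pos: [0.506, 0.1279, 0.0304]
tcp_rot: [-0.555, 3.091, 0.0]
force: [0.2, -0.3, -0.6]
gripper_width: 0.201
grip_force: 0.0
clock 12.4 manifold mm [-12.9  42.7  30.4] tool y vs manifold y deg -0.0 z [ 0.002  0.    -1.   ] F [ 0.2 -0.3 -0.6] grip 0.201
```

View pics/s5.png

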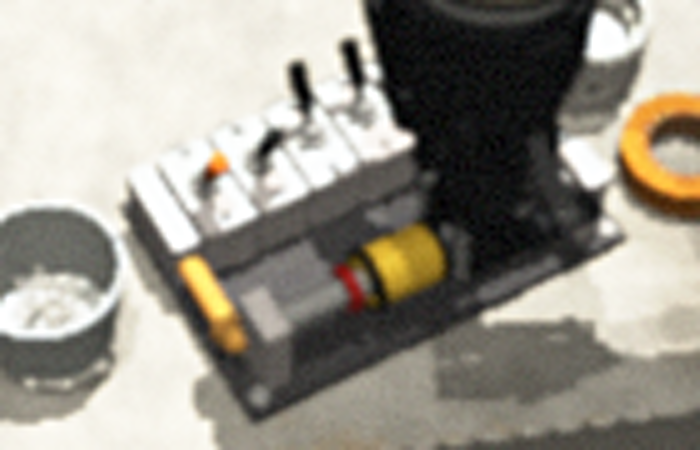

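The detent force came (about 5 N) and then released. The sleeve front at (370,275) is still a few mm short of the ring at (350,288), so I'll press it home.

```bash
python3 -m pendant '[[[0.2,-0.04,0,0,0,0,0],[0.2,-0.04,0,0,0,0,0],[0.2,0,0,0,0,0,0]]]'; python3 -m pendant '[[[0.2,-0.02,0,0,0,0,0],[0.2,0,0,0,0,0,0],[0.2,0,0,0,0,0,0]]]';  python3 -m pendant '[[[0.2,-0.02,0,0,0,0,0],[0.2,0,0,0,0,0,0],[0.2,0,0,0,0,0,0]]]'
```

```text
clock: 12.7
tool_pos: [0.5093, 0.1291, 0.0304]
tcp_rot: [-0.556, 3.092, -0.0]
force: [-1.4, -1.2, 0.6]
gripper_width: 0.203
grip_force: 0.6
clock: 12.95
tool_pos: [0.5093, 0.1291, 0.0302]
tcp_rot: [0.555, -3.09, 0.0]
force: [-4.5, -2.1, 3.6]
gripper_width: 0.199
grip_force: 2.1
clock: 13.2
tool_pos: [0.5093, 0.1292, 0.03]
tcp_rot: [0.555, -3.088, 0.001]
force: [-4.0, -3.9, 4.5]
gripper_width: 0.197
grip_force: 3.2
```

```bash
python3 -m pendant '[[[0.2,-0.03,0,0,0,0,0],[0.2,0,0,0,0,0,0],[0.2,0,0,0,0,0,0]]]'; python3 -m pendant '[[[0.2,-0.03,0,0,0,0,0],[0.2,0,0,0,0,0,0],[0.2,0,0,0,0,0,0]]]'
```

```text
clock: 13.45
tool_pos: [0.5093, 0.1293, 0.0297]
tcp_rot: [0.555, -3.085, 0.001]
force: [-7.2, -4.3, 5.4]
gripper_width: 0.202
grip_force: 4.6
clock: 13.7
tool_pos: [0.5092, 0.1294, 0.0293]
tcp_rot: [0.555, -3.081, 0.002]
force: [-10.7, -6.1, 8.0]
gripper_width: 0.195
grip_force: 6.0
```

```bash
python3 -m pendant '[[[0.2,0.1,0,0,0,0,0],[0.2,0.1,0,0,0,0,0],[0.2,0.1,0,0,0,0,0],[0.2,0,0,0,0,0,0],[0.2,0,0,-0.4,0,0,0],[0.2,0,0,-0.6,0,0,0],[0.2,0,0,-0.7,0,0,0],[0.2,0,0,-0.7,0,0,0],[0.2,0,0,-0.7,0,0,0],[0.2,0,0,0,0,0,0],[0.2,0,0,0,0,0,0],[0.2,0,0,0,0,0,0]]]'; python3 - <<'E'
from h import *
from rig import eyes,sensors
import cv2
where(sensors.sense())
p=eyes.snapshot("scene")["pixels"][170:270,180:380]; q=eyes.snapshot("wrist")["pixels"][20:270,200:360]
cv2.imwrite("pics/s6.png",np.hstack([cv2.resize(p,(500,250),interpolation=cv2.INTER_CUBIC),q]))
E
```

```text
clock: 14.7
tool_pos: [0.4997, 0.1257, 0.1853]
tcp_rot: [-0.555, 3.091, 0.0]
force: [-0.7, 0.5, -0.7]
gripper_width: 0.2
grip_force: 0.0
clock 14.7 manifold mm [-19.6  42.8 185.3] tool y vs manifold y deg 0.01 z [ 0.001  0.    -1.   ] F [-0.7  0.5 -0.7] grip 0.2
```

View pics/s6.png

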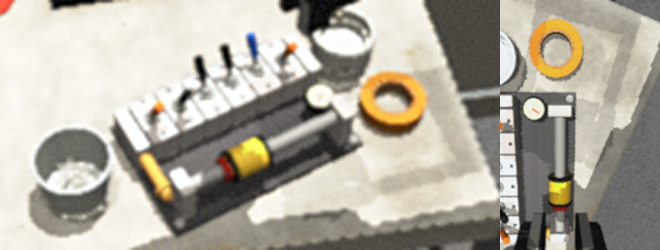

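The sleeve at (250,158) sits against the red ring at (227,168). Both oranges lean toward the pipe, blue leans away, the blacks and bystanders are unchanged, and the arm is clear.

```bash
python3 -c "
from rig import r
print(r.finish_job())"
```

```text
the job is handed in; nothing more can be done
None
```

I set the manifold up as asked and handed it in: both orange levers lean toward the pipe, the blue one leans away, and the sleeve then clicked past its detent and sits home against the red ring; in the last pictures the black levers, die cup, tape roll and tub are where they stood.

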